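# Clamp a preserve jar in the jar shaker and hold its spring dial at the third click

### The job

On the freezer top stands a small jar shaker with a jar between its jaws: slide the moving jaw shut until the jar is clamped firmly against the fixed jaw. Then press the spring-return dial's lever down past its first two clicks to the third and keep holding it there: the program finishes while still holding the lever down, with the jar still standing upright in the shut jaws. Leave the tin, the bowl and the spare jar where they stand.

Things in the scene. Friction and masses are not known exactly. Their poses are not given: they have to be found in the camera images.
- shaker: the jar shaker, fixed to the work surface: grey base plate 160 mm (x) by 315 mm (y, from y = -175 to +140 mm) by 14 mm, with a white motor housing 130 x 80 mm, top at 100 mm, at its +y end (y = 55 to 135 mm). Origin on the underside; the jaws move along its y axis at x = 0; z up. The jar stands on the base plate, 14 mm above the origin.
- fixed_face (a point): centre of the flat face of the fixed jaw (dark rubber pad, 60 mm wide along x, from 20 to 75 mm high, on the housing's -y side, at y = +43 mm in the shaker); the axes are the shaker's, the face looks to -y
- jaw_face (a point): centre of the flat face of the moving aluminium jaw (60 mm wide, 16 to 70 mm high); the face looks to +y, towards the jar
- jaw_tab (a point): centre of the outer (-y) face of the upright push tab of the moving jaw: tab 44 mm (x) by 14 mm (y) by 54 mm, top at 72 mm above the work surface, this point at 51 mm; it is 74 mm behind the jaw face and joined to the jaw by a low bar 24 mm wide, top at 34 mm. Push it to the shaker's +y, or pinch its 14 mm thickness
- jaw (a joint): travel of the moving jaw in m: 0 fully open, growing as it slides to the shaker's +y; it rubs with about 4 N and stays where it is left. Jar clamped between both jaws: about 0.063
- jar: preserve jar, glass with a metal lid and a paper label, diameter 70 mm, 100 mm tall, about 0.3 to 0.55 kg, loose, standing upright between the jaws; origin at the centre of its underside, z up. It slides along the base plate when the jaw pushes it
- dial (a joint): turn of the spring dial in rad: 0 at rest, lever up; grows as the lever is pressed down. Clicks at 0.37, 0.74 and 1.11 (the third), end stop at 1.22. A spring returns it from every click as soon as it is let go; pressing down on the bar takes about 3.5 N to start, swells to about 9 N some 0.1 rad after rest and after each click, and falls to 2 to 5 N just before the next click; holding at the third click takes about 7 to 10 N
- dial_axis (a point): point on the dial's turning axis, on the +y end of the housing, 80 mm above the work surface; the axis runs along the shaker's y
- dial_bar (a point): centre of the black round finger bar at the end of the dial's lever: bar of 16 mm diameter, 42 mm long along the shaker's y, free from above, 60 mm from the dial's axis on its -x side. At rest the lever points 0.56 rad above level (this point 112 mm above the work surface), at the third click 0.55 rad below level (49 mm). The bar begins 9 mm and ends 51 mm beyond the housing's end face
- tin: bystander: food tin, diameter 74 mm, 110 mm tall; origin at the centre of its underside
- bowl: bystander: steel bowl, 150 mm across, 60 mm tall; origin at the centre of its underside
- spare_jar: bystander: smaller jar, diameter 60 mm, 85 mm tall, without a label; origin at the centre of its underside

How it is judged (in metres and radians):
On the way, in this order (a step that is already met when the one before it is completed fails the run):
1. the jar is clamped: the moving jaw presses it with over 4 N against the fixed jaw (contact force between jaw and jar above 4 N and contact force between fixed_jaw and jar above 3 N), for 0.15 s.
2. the dial is pressed past two clicks to the third and held there (value of joint dial above 1 rad and contact force between any of the fingers, the arm and dial above 2 N), for 0.5 s.
At the end, for the whole second after the job is handed in: the robot still holds the lever down at the third click (dial above 1.0 rad, at rest, pressed with over 2 N); the moving jaw is within 3 mm of the clamped position; the jar is upright (0.1 rad), within 4 mm of the fixed jaw and 25 mm of the jaws' middle (all of step 2 and velocity of joint dial between -0.2 and 0.2 rad/s and value of joint jaw between 0.06 and 0.067 m and y of jar in the frame of fixed_face between -0.039 and -0.031 m and x of jar in the frame of fixed_face between -0.025 and 0.025 m and angle between jar's own z axis and vertical below 0.1 rad); the arm keeps its last pose, push and grip.
It fails at once if the tin, the bowl or the spare jar is moved by over 30 mm (distance of any of tin, bowl, spare_jar from where it was at the start of the episode above 0.03 m).
It fails at once if the jar is tipped by over 0.35 rad (angle between jar's own z axis and vertical above 0.35 rad).
It also fails if it takes over 54 s, if anything falls off the work surface, if the arm or the gripper's body presses on something with over 40 N, if the wrist force passes 120 N, or if a joint passes its speed limit or range.

### The arm

A 6-joint arm with a two-finger parallel gripper is mounted at the origin on the work surface. World frame = base frame: x ahead of the robot, y to its left, z up, the work surface at z = 0. Lengths are in m, angles in degrees, forces in N, time in s.
With the tool pointing down it reaches from about 0.35 to 0.875 m from the base axis. Payload 4.2 kg.
Tool frame: the origin (TCP) lies on the front face of the gripper's body, between the roots of the fingers; the fingertips stand finger_overhang ahead of it and the grasp point (between the pads) lies 51 mm ahead of it (finger_overhang is the distance from the TCP to the fingertips, in m); z points along the fingers, y is the line along which they close (so a half turn about z gives the same grasp; the last joint's range is limited). The gripper opens to 87 mm and grips with 3 to 60 N. Pads are 19 mm wide; open, the fingers measure 117 mm over their backs; the gripper's body (75 mm by 190 mm) begins 51 mm behind the grasp point.
Start: joints at [79.905, 22.042, 0.453, 0, -68.411, -14.817], TCP at [0.263, 0.567, 0.292] pointing down, gripper open.
Joint ranges: [-179.83, 179.83], [-69.29, 118.12], [-61.27, 80.66], [-181.25, 117.63], [-171.15, -9.14], [-177.46, 177.46]. Speed limits (degrees/s): [159.86, 159.86, 180, 180, 180, 180].

### API

Orientations are given as a 3x3 rotation matrix whose columns are the frame's x, y, z axes.
In Python, from station import sense, capture, camera_model, finish_job, finger_overhang gives the robot as it stands. The module is installed in compiled form; this text tells all that it offers.
- The arm moves only by the tool jog_arm, never from a script. Its argument "rows" is a list that holds one entry, the list of rows, each a list of 4 numbers: the shift along the tool's x, y, z in m, then the turn about the tool's z in rad. A call has 1 to 20 rows; each row shifts and turns the commanded pose from where the row before left it, along the tool's axes as they then stand; what a row does not reach is not made up. A row lasts 1/8 s, in which the tool goes at most 62.5 mm and 10.7 degrees, less where a joint would pass 70% of its speed; a pose out of reach is approached as far as the arm can. A call is refused whole if a number of a shift passes 0.0625 or a number of a turn 0.188, either way. A call with a gripper value outside its range is refused whole. "claw" is the opening, from 0 (shut) to 1 (fully open), set as the call begins (left out, the last holds). The fingers move at their own pace and stop on an object; the grip force is fixed at half the most. Time passes only in rows, so rows that do not move let the fingers close. It gives the time, the measured TCP pose, the force, the opening and the grip force at its end, in the units of the state.
- sense(): the state, without advancing time (a new reading comes with each control period).
- capture(name): name is "scene" or "top" or "wrist"; returns the picture (384x512x3 uint8, red, green, blue); there is no depth.
- camera_model(name): a dict with "fovy" (degrees; the focal length in pixels is half the picture's height over the tangent of half this angle, whatever the lens; pixels are square), "cx", "cy" (the principal point, pixels), "eye" and "rotation" of the camera in the world. Camera axes: x right, y down, z forward; pixel columns grow to the right and rows downward; lengths in m; the calibration is good to about 2 mm. The wrist camera is an equidistant fisheye: a pixel r from the principal point sees the ray r / f radians off the axis. A picture is of the moment at which its call begins: read the wrist's pose just before it. camera_model takes no time and is no camera call; for the wrist camera it gives the pose at the moment of the call.
- finish_job(): hands the job in; it is judged then, once.
The state is a dict: "time_s": time; "joints": joint angles; "joint_velocities": joint speeds; "effort": joint torques, N m; "tcp_pos": TCP position; "ee_rot": TCP orientation; "wrist_force": force on the tool from outside, world axes, zero at the start; "moment": the same for the moment, N m; "gripper_width": opening from 0.0 (shut) to 1.0 (fully open); "gripper_force": force on a finger pad.
Only numpy, scipy, OpenCV 4.12 (cv2) and the standard library are available. Lean on these libraries where they do the work, as an engineer would, in place of code of your own. Each camera call takes 0.05 s, during which the arm holds its last target. There are 200 camera calls.

## Working session

There is one attempt and no reset: what is moved stays moved. The work goes in short steps, Python scripts to look and compute and a tool call to move; the robot and the scene stay as the last step left them, time stands still between calls to the robot, and variables do not carry over. Pictures are saved under pics/ and viewed, at most 10 in all, crops included, and the job is handed in when it is done.

Besides the shell and the picture viewer there is one more tool, called after "Emit:" by a JSON object that holds its "name" and its "arguments". jog_arm: Moves the arm, as the interface text tells. Its arguments: {"type":"object","properties":{"rows":{"type":"array"},"claw":{"type":"number"}},"required":["rows"]}

```bash
mkdir -p pics; python3 - <<'E'
from station import *
import station,cv2,numpy as np
s=sense();print(s);print(finger_overhang if not callable(finger_overhang) else finger_overhang())
for n in("scene","top"):
    cv2.imwrite(f"pics/{n}0.png",cv2.resize(capture(n)[:,:,::-1],(800,600),interpolation=cv2.INTER_CUBIC));print(n,camera_model(n))
E
```

```text
{'time_s': 0.0, 'joints': array([ 7.99048889e+01,  2.20886777e+01,  3.80370446e-01, -2.97920429e-02,
       -6.84104711e+01, -1.48181503e+01]), 'joint_velocities': array([-0.02972024,  0.00591045,  0.04754014,  0.11676146,  0.12136964,
       -0.03463522]), 'effort': array([ 1.80422267e-04, -3.90666175e+01,  1.87409109e+01,  4.22010273e+00,
        1.10590787e-02, -1.84883106e-04]), 'tcp_pos': array([0.26304716, 0.56645171, 0.29118335]), 'ee_rot': array([[ 9.06865743e-01, -4.21418818e-01, -8.39370114e-04],
       [-4.21419649e-01, -9.06863635e-01, -1.95618243e-03],
       [ 6.31778531e-05,  2.12772189e-03, -9.99997734e-01]]), 'wrist_force': array([-0.52181395,  0.77814931,  0.61993592]), 'moment': array([0.01317819, 0.03003874, 0.03120747]), 'gripper_force': 0.0, 'gripper_width': 0.998237212128707}
0.0697
scene {'fovy': 50.3826427698994, 'cx': 255.18665399204178, 'cy': 192.22685150361139, 'eye': array([ 1.13185703, -0.63874765,  1.03495862]), 'rotation': array([[ 0.79945329,  0.44628608, -0.40212332],
       [ 0.60057438, -0.6089185 ,  0.51819752],
       [-0.01359599, -0.65577968, -0.75482989]])}
top {'fovy': 53.662206959700804, 'cx': 258.7210586036314, 'cy': 190.89631167154033, 'eye': array([ 0.49325797, -0.02337955,  1.30358125]), 'rotation': array([[-0.01034459, -0.99241867,  0.12246703],
       [-0.99974286,  0.01273617,  0.01876164],
       [-0.02017916, -0.12224146, -0.99229523]])}
```

View pics/top0.png

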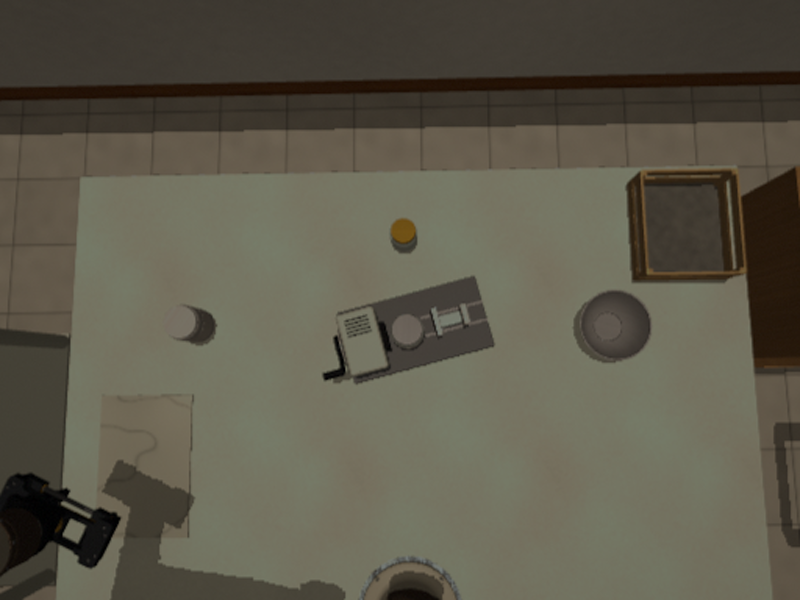

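View pics/scene0.png

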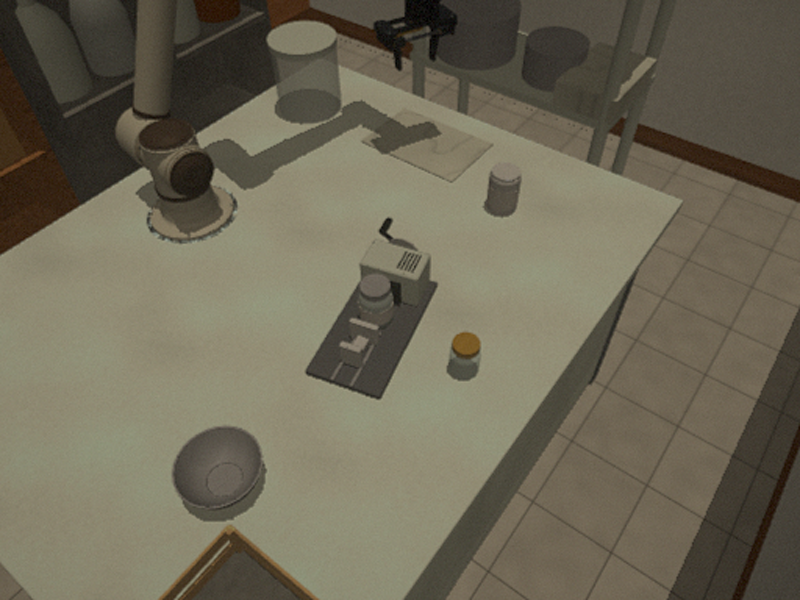

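The top view shows the shaker with base corners near (474,277), (494,346) and (357,381). The tab is near (464,316) and the dial bar near (333,376). The tin (185,322), spare jar (403,232) and bowl (614,325) are all well clear. I'll enlarge this area.

```bash
cat > h.py <<'E'
from station import *
import cv2,numpy as np
def ray(n,u,v):
    m=camera_model(n);f=192/np.tan(np.radians(m['fovy']/2));a,b=u-m['cx'],v-m['cy']
    if n=='wrist':
        r=np.hypot(a,b);t=r/f;d=np.array([a/r*np.sin(t),b/r*np.sin(t),np.cos(t)])
    else: d=np.array([a/f,b/f,1])
    return m['eye'],m['rotation']@d
def at(n,u,v,z):
    e,d=ray(n,u,v);return e+d*(z-e[2])/d[2]
E
python3 - <<'E'
from h import *
im=capture("top")[:,:,::-1]
# crop u 200..328, v 170..250 x6
cv2.imwrite("pics/crop1.png",cv2.resize(im[168:264,200:328],(768,576),interpolation=cv2.INTER_CUBIC))
E
```

```text
(no output)
```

View pics/crop1.png

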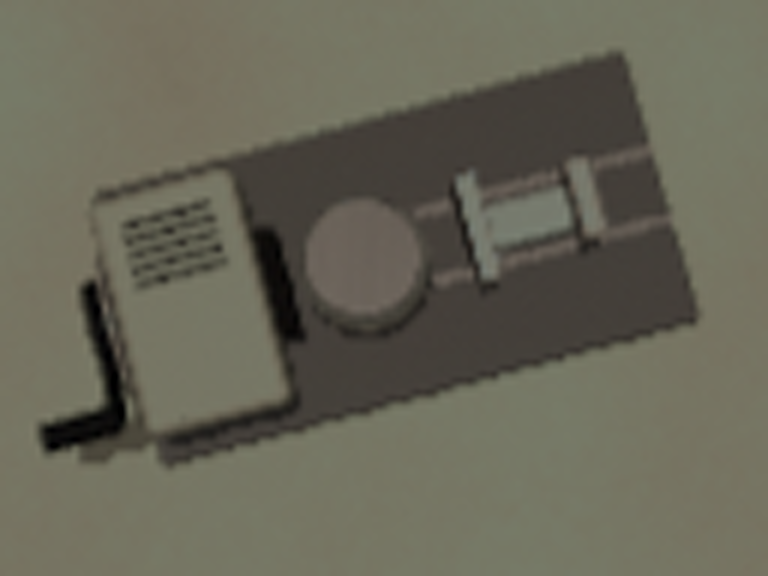

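```bash
python3 - <<'E'
from h import *
from scipy.optimize import least_squares
def P(c,z): return at('top',200+(c[0]+.5)/6-.5,168+(c[1]+.5)/6-.5,z)
# model: corners: -y end; which side is +x? dial lever to -x
obs=[((622,52),.014,(.08,-.175)),((697,320),.014,(-.08,-.175)),((165,465),.014,(-.08,.14)),
((235,163),.1,(.065,.055)),((295,405),.1,(-.065,.055)),((145,437),.1,(-.065,.135)),((93,203),.1,(.065,.135))]
W=np.array([P(c,z)[:2] for c,z,_ in obs]);L=np.array([l for *_,l in obs])
def R(t): return np.array([[np.cos(t),-np.sin(t)],[np.sin(t),np.cos(t)]])
r=least_squares(lambda p:(L@R(p[2]).T+p[:2]-W).ravel(),[.6,0,.3])
print(r.x,np.degrees(r.x[2]));print((r.fun.reshape(-1,2)*1e3).round(1))
for n,c,z in[("tab",(586,196),.072),("tabouter",(597,193),.072),("jawface",(466,225),.07),("jar",(364,250),.114),("bar",(84,428),.12),("barend",(42,440),.112),("barroot",(125,415),.112)]:
    p=P(c,z);print(n,p.round(4),"local",((p[:2]-r.x[:2])@R(r.x[2])).round(4))
E
```

```text
[ 0.58087249 -0.00465887  0.25048482] 14.351723212312017
[[ 0.7 -2. ]
 [-0.9 -3.3]
 [-1.1  1.6]
 [-0.   1.4]
 [ 2.4  0.3]
 [-1.6 -1.2]
 [ 0.6  3.2]]
tab [ 0.613  -0.1251  0.072 ] local [ 0.0013 -0.1247]
tabouter [ 0.6146 -0.1311  0.072 ] local [ 0.0013 -0.1309]
jawface [ 0.5982 -0.0599  0.07  ] local [ 0.0031 -0.0578]
jar [ 0.582  -0.0051  0.114 ] local [ 0.0009 -0.0007]
bar [0.4911 0.1406 0.12  ] local [-0.051   0.1629]
barend [0.4851 0.1636 0.112 ] local [-0.0511  0.1867]
barroot [0.4976 0.1203 0.112 ] local [-0.0497  0.1417]
```

Emit:
{"name": "jog_arm", "arguments": {"rows": [[[0,0,0,0.177],[0,0,0,0.177],[0,0,0,0.177],[0,0,0,0.177],[0,0,0,0.177],[0.056,-0.0118,0,0],[0.056,-0.0118,0,0],[0.056,-0.0118,0,0],[0.056,-0.0118,0,0],[0.056,-0.0118,0,0],[0.056,-0.0118,0,0],[0.056,-0.0118,0,0],[0.056,-0.0118,0,0],[0.056,-0.0118,0,0],[0.056,-0.0118,0,0],[0.056,-0.0118,0,0],[0.056,-0.0118,0,0],[0.056,-0.0118,0,0],[0.056,-0.0118,0,0],[0,0,0,0]]], "claw": 0}}

```text
time_s: 2.65
tcp_pos: [0.6187, -0.1549, 0.2905]
ee_rot: [[0.243, -0.97, -0.002], [-0.97, -0.243, -0.0], [-0.0, 0.002, -1.0]]
wrist_force: [-0.5, -0.3, -0.6]
gripper_width: 0.005
gripper_force: 0.0
```

```bash
cat >> h.py <<'E'
C=np.array([.58087,-.00466]);T=.25048
RS=np.array([[np.cos(T),-np.sin(T)],[np.sin(T),np.cos(T)]])
def st():
    s=sense();l=(s['tcp_pos'][:2]-C)@RS;R=s['ee_rot']
    print('t',s['time_s'],'local',l.round(4),'tipz',round(s['tcp_pos'][2]-.0697,4),'yaw',np.degrees(np.arctan2(R[1,0],R[0,0])).round(2),'z',R[:,2].round(3),'F',s['wrist_force'].round(1),'Floc',(s['wrist_force'][:2]@RS).round(1),s['joints'].round(0),s['gripper_width'])
E
python3 -c "from h import *;st()"
```

```text
t 2.65 local [-0.0006 -0.155 ] tipz 0.2208 yaw -75.91 z [-0.002 -0.    -1.   ] F [-0.5 -0.3 -0.6] Floc [-0.5 -0.1] [  0.  23.   2.   0. -69.  14.] 0.004988004438990768
```

Emit:
{"name": "jog_arm", "arguments": {"rows": [[[0,0,0.04,0],[0,0,0.05,0],[0,0,0.05,0],[0,0,0.034,0],[0,0,0,0],[-0.006,0,0,0],[-0.006,0,0,0],[-0.006,0,0,0],[-0.004,0,0,0],[-0.004,0,0,0],[-0.004,0,0,0],[0,0,0,0]]]}}

```text
time_s: 4.15
tcp_pos: [0.6106, -0.1221, 0.1182]
ee_rot: [[0.249, -0.969, 0.0], [-0.969, -0.249, 0.0], [-0.0, -0.0, -1.0]]
wrist_force: [1.7, -2.4, 2.0]
gripper_width: 0.006
gripper_force: 1.4
```

```bash
python3 -c "
from h import *;st()
im=capture('top')[:,:,::-1];cv2.imwrite('pics/crop2.png',cv2.resize(im[168:264,200:328],(768,576),interpolation=cv2.INTER_CUBIC))"
```

```text
t 4.15 local [-0.0003 -0.1211] tipz 0.0485 yaw -75.61 z [ 0.  0. -1.] F [ 1.7 -2.4  2. ] Floc [ 1.1 -2.7] [  4.  31. -12.  -0. -47.  11.] 0.005951049734535516
```

View pics/crop2.png

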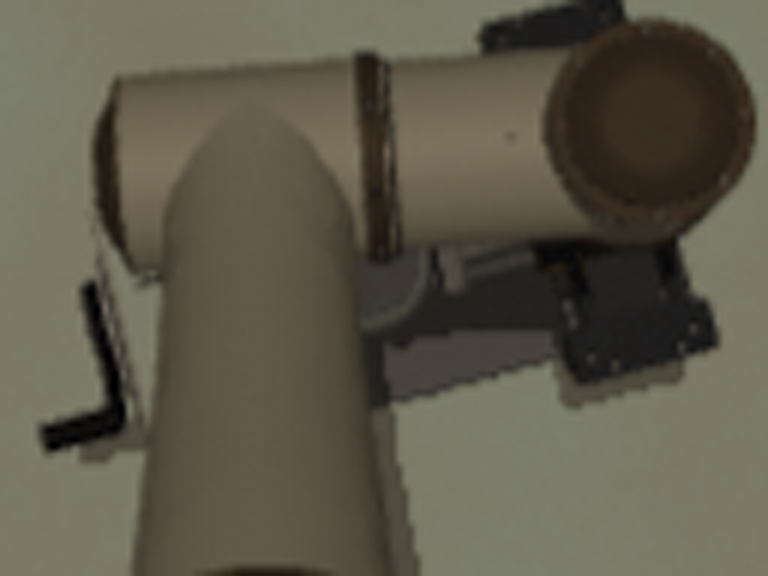

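The arm hides most of the view. The jaw edge at about (445,270) has moved towards the jar and a light push force shows, so I'll keep pushing in small steps and watch the force.

Emit:
{"name": "jog_arm", "arguments": {"rows": [[[-0.003,0,0,0],[-0.002,0,0,0],[-0.002,0,0,0],[0,0,0,0]]]}}

```text
time_s: 4.7
tcp_pos: [0.6087, -0.1158, 0.118]
ee_rot: [[0.248, -0.969, -0.0], [-0.969, -0.248, -0.0], [0.0, 0.0, -1.0]]
wrist_force: [3.0, -3.8, 1.2]
gripper_width: 0.005
gripper_force: 2.4
```

```bash
python3 -c "from h import *;st()"
```

```text
t 4.7 local [-0.0006 -0.1146] tipz 0.0483 yaw -75.62 z [-0. -0. -1.] F [ 3.  -3.8  1.2] Floc [ 2.  -4.4] [  4.  31. -12.   0. -47.  10.] 0.004586774883733805
```

Emit:
{"name": "jog_arm", "arguments": {"rows": [[[-0.002,0,0,0],[-0.002,0,0,0],[0,0,0,0]]]}}

```text
time_s: 5.08
tcp_pos: [0.6077, -0.112, 0.1179]
ee_rot: [[0.248, -0.969, -0.0], [-0.969, -0.248, -0.0], [0.0, 0.0, -1.0]]
wrist_force: [2.3, -4.4, 1.0]
gripper_width: 0.001
gripper_force: 2.5
```

```bash
python3 -c "from h import *;st()"
```

```text
t 5.075 local [-0.0006 -0.1107] tipz 0.0482 yaw -75.62 z [-0. -0. -1.] F [ 2.3 -4.4  1. ] Floc [ 1.1 -4.8] [  5.  31. -12.   0. -47.  10.] 0.0013904620558418622
```

Close to the contact point now.

Emit:
{"name": "jog_arm", "arguments": {"rows": [[[-0.0015,0,0,0],[-0.0015,0,0,0],[0,0,0,0]]]}}

```text
time_s: 5.45
tcp_pos: [0.6073, -0.1105, 0.118]
ee_rot: [[0.248, -0.969, 0.0], [-0.969, -0.248, -0.002], [0.002, 0.0, -1.0]]
wrist_force: [3.7, -9.9, -1.4]
gripper_width: 0.004
gripper_force: 5.4
```

Emit:
{"name": "jog_arm", "arguments": {"rows": [[[-0.0015,0,0,0],[0,0,0,0]]]}}

```text
time_s: 5.7
tcp_pos: [0.6073, -0.1103, 0.118]
ee_rot: [[0.248, -0.969, 0.001], [-0.969, -0.248, -0.003], [0.004, -0.0, -1.0]]
wrist_force: [5.1, -15.2, -2.3]
gripper_width: 0.005
gripper_force: 7.9
```

```bash
python3 -c "from h import *;st()"
```

```text
t 5.7 local [-0.0006 -0.1088] tipz 0.0483 yaw -75.62 z [ 0.001 -0.003 -1.   ] F [  5.1 -15.2  -2.3] Floc [  1.1 -16. ] [  5.  31. -13.   0. -46.   9.] 0.005299751366816833
```

The jaw has stopped and the push has risen to 16 N, so the jar is clamped. I'll press slightly more, hold, then back off and rise.

Emit:
{"name": "jog_arm", "arguments": {"rows": [[[-0.0015,0,0,0],[0,0,0,0],[0,0,0,0],[0,0,0,0]]]}}

```text
time_s: 6.2
tcp_pos: [0.6072, -0.11, 0.118]
ee_rot: [[0.248, -0.969, 0.002], [-0.969, -0.248, -0.005], [0.005, -0.0, -1.0]]
wrist_force: [5.5, -19.9, -3.1]
gripper_width: 0.008
gripper_force: 10.4
```

Emit:
{"name": "jog_arm", "arguments": {"rows": [[[0.004,0,0,0],[0.01,0,0,0],[0.015,0,0,0],[0,0,-0.04,0],[0,0,-0.05,0],[0,0,-0.05,0],[0,0,0,0]]]}}

```text
time_s: 7.08
tcp_pos: [0.6153, -0.1345, 0.2634]
ee_rot: [[0.249, -0.968, 0.01], [-0.969, -0.249, -0.0], [0.003, -0.009, -1.0]]
wrist_force: [0.8, 0.8, -0.4]
gripper_width: 0.006
gripper_force: 0.0
```

```bash
python3 -c "from h import *;st()"
```

```text
t 7.075 local [ 0.0012 -0.1343] tipz 0.1937 yaw -75.59 z [ 0.01 -0.   -1.  ] F [ 0.8  0.8 -0.4] Floc [1.  0.6] [  2.  23.  -2.   0. -64.  12.] 0.005951127147816568
```

Emit:
{"name": "jog_arm", "arguments": {"rows": [[[-0.0503,0.0093,0,0],[-0.0503,0.0093,0,0],[-0.0503,0.0093,0,0],[-0.0503,0.0093,0,0],[-0.0503,0.0093,0,0],[-0.0503,0.0093,0,0],[0,0,0,0],[0,0,0,0]]]}}

```text
time_s: 8.07
tcp_pos: [0.4842, 0.1441, 0.2576]
ee_rot: [[0.249, -0.969, -0.002], [-0.969, -0.249, -0.001], [0.0, 0.002, -1.0]]
wrist_force: [-0.6, -0.1, 0.3]
gripper_width: 0.004
gripper_force: 0.0
```

```bash
python3 -c "
from h import *;st()
a=cv2.resize(capture('top')[168:264,200:328,::-1],(400,300),interpolation=cv2.INTER_CUBIC)
b=cv2.resize(capture('wrist')[:,:,::-1],(400,300),interpolation=cv2.INTER_CUBIC)
c=cv2.resize(capture('scene')[128:256,184:312,::-1],(400,300),interpolation=cv2.INTER_CUBIC)
cv2.imwrite('pics/m3.png',np.vstack([np.hstack([a,b]),np.hstack([c,c*0])]))"
```

```text
t 8.075 local [-0.0567  0.1681] tipz 0.1879 yaw -75.6 z [-0.002 -0.001 -1.   ] F [-0.6 -0.1  0.3] Floc [-0.7  0. ] [ 35.  12. -19.  -0. -59. -21.] 0.004159591801443986
```

View pics/m3.png

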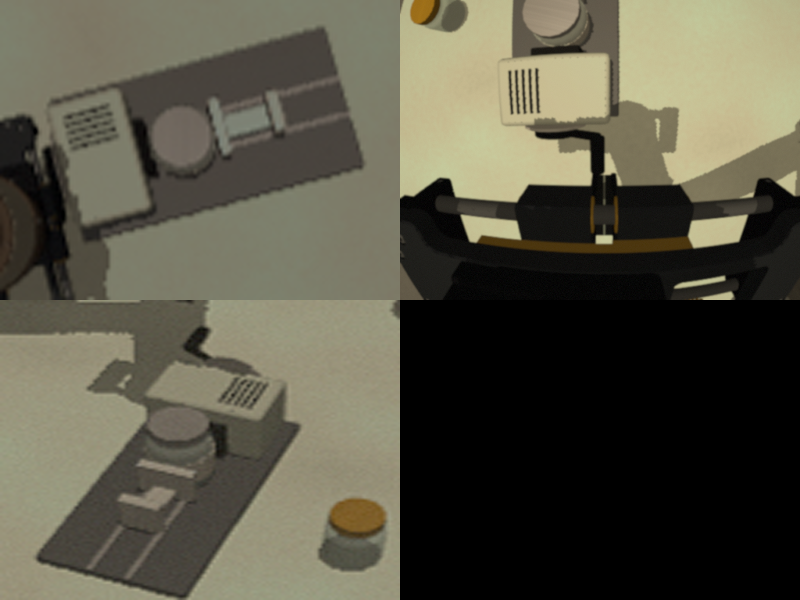

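The jar stands upright between both jaws. In the wrist view the fingers (x about 605) line up with the bar (about 598). Now I'll press down.

Emit:
{"name": "jog_arm", "arguments": {"rows": [[[0,0,0.03,0],[0,0,0.025,0],[0,0,0.01,0],[0,0,0.008,0],[0,0,0.008,0],[0,0,0.008,0],[0,0,0,0]]]}}

```text
time_s: 9.1
tcp_pos: [0.4838, 0.1435, 0.1698]
ee_rot: [[0.248, -0.969, -0.002], [-0.969, -0.248, -0.002], [0.001, 0.002, -1.0]]
wrist_force: [-2.6, -1.2, 5.2]
gripper_width: 0.006
gripper_force: 2.8
```

```bash
python3 -c "from h import *;st()"
```

```text
t 9.1 local [-0.0573  0.1676] tipz 0.1001 yaw -75.64 z [-0.002 -0.002 -1.   ] F [-2.6 -1.2  5.2] Floc [-2.8 -0.5] [ 35.  18. -26.   0. -46. -21.] 0.00551788656871487
```

Contact is good at 5 N. Going on down by 45 mm to a tip height of about 0.055.

Emit:
{"name": "jog_arm", "arguments": {"rows": [[[0,0,0.008,0],[0,0,0.008,0],[0,0,0.008,0],[0,0,0.007,0],[0,0,0.006,0],[0,0,0.005,0],[0,0,0,0],[0,0,0,0]]]}}

```text
time_s: 10.1
tcp_pos: [0.4874, 0.1448, 0.1296]
ee_rot: [[0.25, -0.968, 0.007], [-0.968, -0.25, 0.002], [-0.0, -0.007, -1.0]]
wrist_force: [2.0, -3.5, 7.5]
gripper_width: 0.003
gripper_force: 3.5
```

```bash
python3 -c "from h import *;st()"
```

```text
t 10.1 local [-0.0535  0.168 ] tipz 0.0599 yaw -75.55 z [ 0.007  0.002 -1.   ] F [ 2.  -3.5  7.5] Floc [ 1.1 -3.8] [ 35.  21. -28.   0. -40. -21.] 0.0028769881667382456
```

Emit:
{"name": "jog_arm", "arguments": {"rows": [[[0,0,0.003,0],[0,0,0.002,0],[0,0,0,0],[0,0,0,0],[0,0,0,0],[0,0,0,0],[0,0,0,0]]]}}

```text
time_s: 10.98
tcp_pos: [0.4887, 0.1451, 0.1258]
ee_rot: [[0.25, -0.968, 0.01], [-0.968, -0.25, 0.003], [-0.0, -0.01, -1.0]]
wrist_force: [2.7, -4.7, 11.3]
gripper_width: 0.001
gripper_force: 5.6
```

```bash
python3 -c "
from h import *;st()
a=cv2.resize(capture('top')[168:264,200:328,::-1],(400,300),interpolation=cv2.INTER_CUBIC)
b=cv2.resize(capture('wrist')[:,:,::-1],(400,300),interpolation=cv2.INTER_CUBIC)
c=cv2.resize(capture('scene')[128:224,184:312,::-1],(400,300),interpolation=cv2.INTER_CUBIC)
cv2.imwrite('pics/m4.png',np.vstack([np.hstack([a,b]),np.hstack([c,c*0])]));st()"
```

```text
t 10.975 local [-0.0522  0.168 ] tipz 0.0561 yaw -75.51 z [ 0.01   0.003 -1.   ] F [ 2.7 -4.7 11.3] Floc [ 1.4 -5.2] [ 35.  22. -28.   0. -39. -21.] 0.0008994841007727099
t 11.125 local [-0.0522  0.168 ] tipz 0.0561 yaw -75.51 z [ 0.01   0.003 -1.   ] F [ 3.  -3.8 10.9] Floc [ 1.9 -4.4] [ 35.  22. -28.   0. -39. -21.] 0.005555329866277964
```

View pics/m4.png

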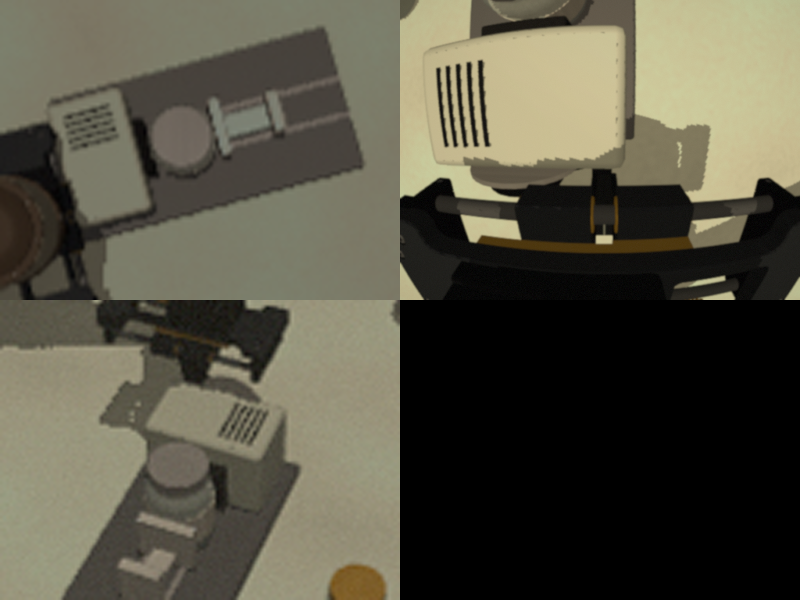

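The bar height puts the dial at about 1.12 rad, with a steady 11 N on it. The jar is upright and clamped, so I'll hand in.

```bash
python3 -c "from station import *;print(finish_job())"
```

```text
the job is handed in; nothing more can be done
None
```

I handed the job in with the jar clamped upright in the shut jaws and the gripper holding the lever at the third click (about 1.12 rad worked out from its height, pressed with about 11 N); no verdict was returned.

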